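# Toppled cup off the seasoning turntable

## Robot

A 6-joint arm with a two-finger parallel gripper is mounted at the origin on a cart in front of the work surface, level with it; the furniture and walls round the work are solid. World frame = base frame: x ahead of the robot, y to its left, z up, the work surface at z = 0. Lengths are in m, angles in degrees, forces in N, time in s.
With the tool pointing down it reaches from about 0.25 to 0.725 m from the base axis. Payload 9.7 kg.
Tool frame: the origin (TCP) lies at the very end of the fingers, on their centre line; the grasp point (between the pads) lies 19 mm behind it; z points along the fingers, y is the line along which they close (so a half turn about z gives the same grasp; the last joint's range is limited). The gripper opens to 85 mm and grips with 20 to 120 N. Pads are 22 mm wide; open, the fingers measure 114 mm over their backs; the gripper's body (76 mm by 85 mm) begins 54 mm behind the grasp point. The pads swing forward as they close: fully open they stand 13 mm farther back than shut.
Start: joints at [74.599, 4.979, 10.078, 95.1, 0, 90], TCP at [0.146, 0.53, 0.231] pointing down, gripper open.
Joint ranges: [-179.16, 179.16], [-48.56, 103.87], [-65.8, 70.77], [-126.05, 130.52], [-82.76, 87.17], [-180, 180]. Speed limits (degrees/s): [127.2, 127.2, 147.25, 180, 180, 180].

## Interface

Orientations are given as [roll, pitch, yaw] about the fixed x, y, z axes, in that order (R = Rz(yaw) Ry(pitch) Rx(roll)).
In Python, from workcell import bot, viewer, finder gives the robot as it stands. The module is installed in compiled form; this text tells all that it offers.
- The arm moves only by the shell command python3 -m inch 'ROWS' [FORCE]. ROWS is JSON, a list that holds one entry, the list of rows, each a list of 7 numbers: the opening in per cent of the stroke, from 0 (shut) to 100 (fully open), then the shift along the tool's x, y, z in mm, then the turn, a rotation vector about the tool's x, y, z in degrees. In form: [[[grip, tx, ty, tz, ax, ay, az], ...]]. A call has 1 to 8 rows; each row shifts and turns the commanded pose from where the row before left it, along the tool's axes as they then stand; what a row does not reach is not made up. A row lasts 1/8 s, in which the tool goes at most 62.5 mm and 10.7 degrees, less where a joint would pass 70% of its speed; a pose out of reach is approached as far as the arm can. A call with a gripper value outside its range is refused whole. The fingers move at their own pace and stop on an object; FORCE is the grip in N (left out, the last holds). Time passes only in rows, so rows that do not move let the fingers close. It gives the time, the measured TCP pose, the force, the opening and the grip force at its end, in the units of the state.
- bot.get_obs(): the state, without advancing time (a new reading comes with each control period).
- viewer.camera(name): name is "side" or "top"; returns a dict with "pixels" (400x640x3 uint8, red, green, blue), "vfov" (degrees; the focal length in pixels is half the picture's height over the tangent of half this angle, whatever the lens; pixels are square), "cx", "cy" (the principal point, pixels), "R" (3x3) and "t" (3): a world point X has camera coordinates R X + t. Camera axes: x right, y down, z forward; pixel columns grow to the right and rows downward; lengths in m; the calibration is good to about 2 mm. A picture is of the moment at which its call begins. There is no depth.
- bot.job_done(): hands the job in; it is judged then, once.
Trained networks look in the newest picture that a camera, given by its name, has taken for a name from the list of things; names that differ only in an ending like _2 or _b are one class to them, and where a whole thing is asked for, a point or a joint stands for the part that bears it (a point fixed in the world has none). Each returns a list of dicts, best first, with "conf" (0 to 1); they miss things now and then, are a little off and sometimes report something else, mostly with a low value. They report only what shows in the picture. A call takes as long as a camera call. They do not tell look-alikes from the thing itself.
- finder.outline_of(camera, thing): "pixels" (400x640 bool, what is visible of it) and "extent" ([centre column, centre row, width, height] in pixels, round what is visible of it).
- finder.mark_of(camera, thing): "position" ([column, row] in pixels: a listed point, or the origin of a listed thing).
The state is a dict: "time": time; "q": joint angles; "qd": joint speeds; "joint_efforts": joint torques, N m; "ee_pos": TCP position; "tcp_rot": TCP orientation; "wrist_force": force on the tool from outside, world axes, zero at the start; "torque": the same for the moment, N m; "opening": finger opening in m; "grasp_force": force on a finger pad.
Only numpy, scipy, OpenCV 4.12 (cv2) and the standard library are available. Lean on these libraries where they do the work, as an engineer would, in place of code of your own. Each camera call takes 0.05 s, during which the arm holds its last target. There are 200 camera calls.

## Task

A steel cup has toppled onto its side on the seasoning turntable: lift it off and set it down gently in the draining tray, mouth down, next to the other cup. The turntable spins freely, so do not let it swing round, leave the three jars standing on it where they are, and do not disturb the other cup.

Things in the scene. Friction and masses are not known exactly. Their poses are not given: they have to be found in the camera images.
- cup: plain straight-sided open steel cup, 60 mm outer diameter, 75 mm tall, wall 3 mm, about 0.09 kg; it starts lying on its side on the near half of the turntable, its base roughly to the left (+y, turned up to about 40 degrees towards the robot or 20 degrees away from it) and its mouth to the right. Origin at the centre of the outside of its base; +z runs along its axis from the base to the mouth
- cup_mid (a point): the middle of the toppled cup, on its axis halfway between base and mouth
- other_cup: identical steel cup, standing mouth-down in the draining tray; origin at the centre of its base, which is now its top, 85 mm above the table
- turntable: round wooden turntable, 300 mm across, turning freely and without stops on a fixed black foot. Origin on its axis at the table; the top surface that things stand on is 30 mm above the table, with a raised lip 9 mm high and 6 mm wide round the edge
- drain_tray: fixed shallow steel draining tray with rows of dark slots and a wire handle at each end, 135 mm (its x) by 320 mm (its y); inside the rim the flat floor measures 125 mm by 310 mm and lies 10 mm above the table; the rim rises 6 mm above that floor. Origin at the centre of its underside
- green_jar: upright spice jar with a green cap, 46 mm across, 106 mm tall, standing on the far half of the turntable, on one side; origin at the centre of its base, +z up
- brown_jar: upright spice jar with a dark brown cap, 44 mm across, 96 mm tall, standing on the far half of the turntable, on the other side; origin at the centre of its base, +z up
- red_jar: upright jar with a red cap, 59 mm across, 86 mm tall, standing on the turntable between the other two jars, farthest from the robot; origin at the centre of its base, +z up
Mind the look-alikes: they are no part of the job. Leave any yellow look-alike of the red_jar alone. What is shaped like the cup but orange is not meant.

How it is judged (in metres and radians):
On the way:
1. the toppled cup is held by the fingers, lifted at least 40 mm off the turntable (height (world z) of cup_mid above 0.1 m and contact force between the fingers and cup above 0.3 N), for 0.2 s.
At the end, for the whole second after the job is handed in: The cup rests mouth-down, at rest, flat on the draining tray's floor, its whole mouth inside the rim (within 5 degrees); the other cup stands mouth-down within 30 mm of its start; the three jars stand upright (within 6 degrees) on the turntable, each within 50 mm of its start (angle between each of cup, other_cup's own z axis and vertical above 3.05 rad and x of cup in the frame of drain_tray between -0.036 and 0.036 m and y of cup in the frame of drain_tray between -0.129 and 0.129 m and z of cup in the frame of drain_tray between 0.08 and 0.089 m and linear speed of cup below 0.02 m/s and distance of other_cup from where it was at the start of the episode below 0.03 m and angle between each of green_jar, brown_jar, red_jar's own z axis and vertical below 0.1 rad and distance of each of green_jar, brown_jar, red_jar from where it was at the start of the episode below 0.05 m); the robot touches nothing.
It fails at once if the cup is dropped: let go mouth-down with its mouth more than 30 mm above the tray's floor, or let go in any way with its middle more than 100 mm above the table (contact force between the fingers and cup below 0.02 N and (height (world z) of cup_mid above 0.1 m or (angle between cup's own z axis and vertical above 2.4 rad and height (world z) of cup above 0.115 m))).
It fails at once if a jar on the turntable is tipped (over 25 degrees) (angle between any of green_jar, brown_jar, red_jar's own z axis and vertical above 0.44 rad).
It fails at once if the turntable is swung round or a jar pushed away (a jar is more than 80 mm from where it started) (distance of any of green_jar, brown_jar, red_jar from where it was at the start of the episode above 0.08 m).
It fails at once if the other cup is knocked (tipped over 25 degrees or moved over 40 mm) (angle between other_cup's own z axis and vertical below 2.7 rad or distance of other_cup from where it was at the start of the episode above 0.04 m).
It also fails if it takes over 45 s, if anything falls off the work surface, if the arm or the gripper's body presses on something with over 40 N, if the wrist force passes 120 N, or if a joint passes its speed limit or range.

## Working session

There is one attempt and no reset: what is moved stays moved. The work goes in short steps, Python scripts to look and compute and a shell command to move; the robot and the scene stay as the last step left them, time stands still between calls to the robot, and variables do not carry over. Pictures are saved under pics/ and viewed, at most 10 in all, crops included, and the job is handed in when it is done.

```bash
mkdir -p pics
cat > h.py <<'E'
import numpy as np, cv2
from workcell import bot, viewer, finder
def K(c):
    f=200/np.tan(np.radians(c["vfov"])/2); return f
def onplane(c,p,z):
    f=K(c);d=np.array([(p[0]-c["cx"])/f,(p[1]-c["cy"])/f,1]);R=np.array(c["R"]);t=np.array(c["t"])
    o=-R.T@t;w=R.T@d;return o+w*(z-o[2])/w[2]
def proj(c,X):
    v=np.array(c["R"])@np.array(X)+np.array(c["t"]);return [c["cx"]+K(c)*v[0]/v[2],c["cy"]+K(c)*v[1]/v[2]]
E
python3 - <<'E'
from h import *
o=bot.get_obs();print(o["ee_pos"],o["tcp_rot"],o["opening"])
C={}
for n in("top","side"):
    c=viewer.camera(n);C[n]=c;cv2.imwrite(f"pics/{n}0.png",c["pixels"][:,:,::-1])
    print(n,"cam at",-np.array(c["R"]).T@c["t"],c["vfov"])
    for th,z in(("cup",.06),("cup_mid",.06),("other_cup",.085),("turntable",0),("drain_tray",0),("green_jar",.03),("brown_jar",.03),("red_jar",.03)):
        for m in finder.mark_of(n,th)[:3]: print(th,round(m["conf"],2),np.round(m["position"]),np.round(onplane(c,m["position"],z),3))
E
```

```text
[0.14601477 0.53001688 0.23057301] [-1.79922791e+02  2.63740518e-04  1.64596529e+02] 0.08535663772234173
top cam at [ 0.28277135 -0.07270726  1.21455243] 51.65500666876858
cup 0.67 [280. 249.] [0.386 0.035 0.06 ]
cup 0.6 [349. 209.] [ 0.495 -0.16   0.06 ]
cup_mid 0.97 [364. 214.] [ 0.481 -0.202  0.06 ]
cup_mid 0.62 [272. 261.] [0.356 0.057 0.06 ]
other_cup 0.84 [244. 203.] [0.515 0.133 0.085]
turntable 0.87 [365. 190.] [ 0.564 -0.216  0.   ]
drain_tray 0.71 [220. 207.] [ 0.524  0.219 -0.   ]
drain_tray 0.68 [349. 212.] [ 0.497 -0.165  0.   ]
green_jar 0.7 [395. 174.] [ 0.604 -0.305  0.03 ]
green_jar 0.57 [368. 192.] [ 0.551 -0.22   0.03 ]
brown_jar 0.71 [339. 167.] [ 0.628 -0.138  0.03 ]
brown_jar 0.51 [244. 202.] [0.53  0.143 0.03 ]
red_jar 0.74 [437. 160.] [ 0.643 -0.431  0.03 ]
red_jar 0.73 [362. 162.] [ 0.644 -0.209  0.03 ]
red_jar 0.55 [289. 170.] [0.624 0.01  0.03 ]
side cam at [ 0.36716154 -0.98895478  0.64301963] 57.96091132668682
cup 0.92 [268. 204.] [0.384 0.01  0.06 ]
cup_mid 0.86 [261. 206.] [0.363 0.007 0.06 ]
cup_mid 0.84 [308. 240.] [ 0.476 -0.203  0.06 ]
turntable 0.94 [342. 257.] [ 0.565 -0.226  0.   ]
drain_tray 0.77 [303. 188.] [0.525 0.202 0.   ]
green_jar 0.72 [366. 264.] [ 0.611 -0.303  0.03 ]
brown_jar 0.93 [353. 226.] [ 0.623 -0.129  0.03 ]
red_jar 0.89 [345. 212.] [ 0.62  -0.048  0.03 ]
red_jar 0.84 [406. 311.] [ 0.648 -0.472  0.03 ]
red_jar 0.8 [373. 240.] [ 0.66  -0.206  0.03 ]
```

View pics/top0.png

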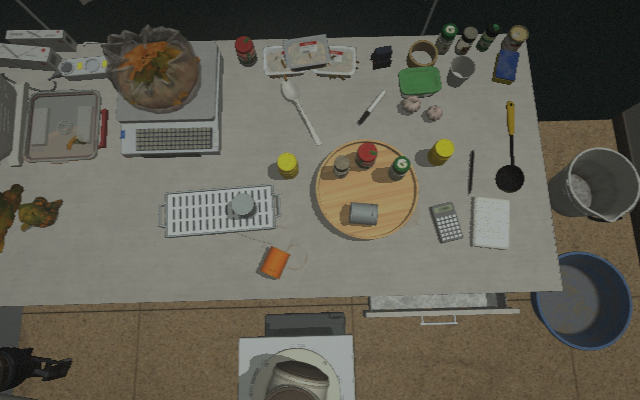

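View pics/side0.png

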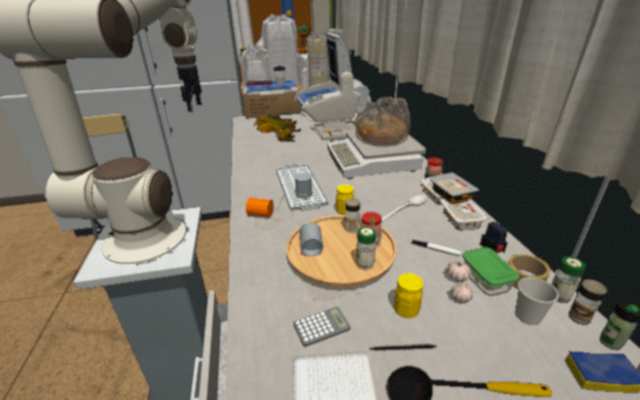

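The steel cup lies on the turntable at about (364,214) in top and (311,238) in side. The look-alike is orange, at (275,262) top and (260,207) side, lying on the bare table. The steel one fits the description. The other cup stands in the tray at (242,204). Next I'll fit poses and confirm in a crop.

```bash
cat > fit.py <<'E'
from h import *
from scipy.optimize import minimize
def cyl(x,y,z,ax,L=.075,r=.03):
    ax=np.array(ax,float);u=np.cross(ax,[.3,.5,.8]);u/=np.linalg.norm(u);v=np.cross(ax,u)
    a=np.linspace(0,2*np.pi,40)[:,None];ring=r*(np.cos(a)*u+np.sin(a)*v)+[x,y,z]
    return np.vstack([ring-ax*L/2,ring+ax*L/2])
def sil(c,P):
    h=cv2.convexHull(np.array([proj(c,p) for p in P],np.float32))
    m=np.zeros((400,640),np.uint8);cv2.fillConvexPoly(m,np.round(h*16).astype(np.int32),255,lineType=cv2.LINE_AA,shift=4);return m/255.
def cost(p,model,obs):
    e=0
    for c,m in obs:
        s=sil(c,model(p));e+=1-np.minimum(s,m).sum()/np.maximum(s,m).sum()
    return e
def fit(model,obs,p0,step):
    S=np.vstack([p0]+[np.array(p0)+np.eye(len(p0))[i]*step[i] for i in range(len(p0))])
    return minimize(cost,p0,args=(model,obs),method="Nelder-Mead",options=dict(initial_simplex=S,xatol=1e-4,fatol=1e-4))
def pick(n,th,px):
    b=[o for o in finder.outline_of(n,th) if np.hypot(o["extent"][0]-px[0],o["extent"][1]-px[1])<15]
    return b[0]["pixels"].astype(float) if b else None
E
python3 - <<'E'
from fit import *
C={n:viewer.camera(n) for n in("top","side")}
lay=lambda p:cyl(p[0],p[1],.06,[np.sin(p[2]),-np.cos(p[2]),0])  # base->mouth; p2=yaw of axis
st=lambda p:cyl(p[0],p[1],.0475,[0,0,1])
for nm,th,px,mod,p0,sp in(("cup","cup",{"top":(364,214),"side":(311,238)},lay,[.48,-.2,0],[.01,.01,.3]),("other","other_cup",{"top":(242,204),"side":(303,185)},st,[.515,.14],[.01,.01])):
    ob={n:pick(n,th,px[n]) for n in C}
    for ns in(("top","side"),("top",),("side",)):
        o=[(C[n],ob[n]) for n in ns if ob[n] is not None]
        if o:
            r=fit(mod,o,p0,sp);print(nm,ns,len(o),np.round(r.x,4),round(r.fun,3))
m=finder.outline_of("top","drain_tray")
for o in m[:2]:
    pts=np.argwhere(o["pixels"])[:,::-1]
    W=np.array([onplane(C["top"],p,.012)[:2] for p in pts],np.float32)
    print("tray",round(o["conf"],2),o["extent"],cv2.minAreaRect(W))
p=C["top"]["pixels"];a=p[125:245,310:430];b=C["side"]["pixels"][200:290,280:400]
a=cv2.resize(a,(480,480),interpolation=3);b=cv2.resize(b,(320,240),interpolation=3)
im=np.zeros((480,800,3),np.uint8);im[:,:480]=a;im[:240,480:]=b;im[240:,480:]=cv2.resize(p[175:245,155:290],(320,240))
cv2.imwrite("pics/c1.png",im[:,:,::-1])
E
```

```text
cup ('top', 'side') 1 [ 0.4833 -0.198  -0.1228] 0.07
cup ('side',) 1 [ 0.4833 -0.198  -0.1228] 0.07
other ('top', 'side') 2 [0.5144 0.139 ] 0.273
other ('top',) 1 [0.5128 0.1372] 0.128
other ('side',) 1 [0.5151 0.1389] 0.144
tray 0.78 [218.6, 211.3, 120.4, 57.5] ((0.510593593120575, 0.2183862328529358), (0.13691753149032593, 0.3577156960964203), 3.4249868392944336)
```

View pics/c1.png

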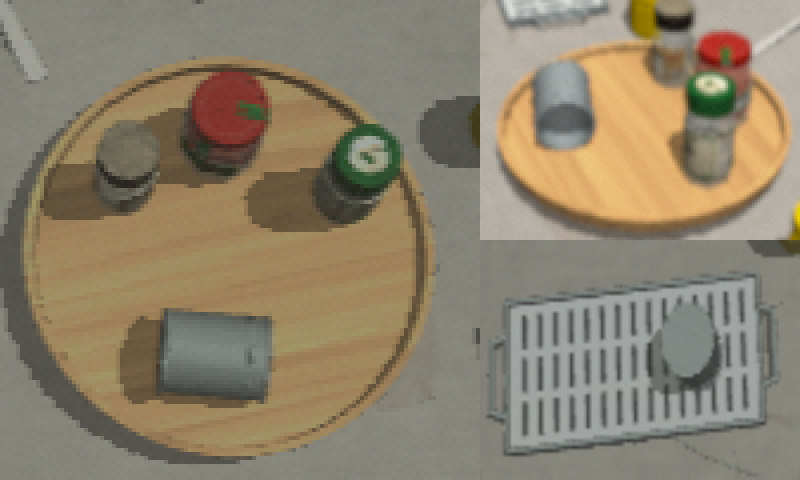

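The crop confirms it: a grey steel cup on its side on the wooden turntable, mouth to the right, nearly along y and 7° off. I'll start moving towards it, with a small test turn at the start.

```bash
cat > go.py <<'E'
from h import *
from scipy.spatial.transform import Rotation as Ro
def toolR(az_tilt,tilt,yaz):
    "z_t tilted by tilt deg from down towards azimuth az_tilt; y_t at azimuth yaz"
    a=np.radians(az_tilt);t=np.radians(tilt)
    z=np.array([np.sin(t)*np.cos(a),np.sin(t)*np.sin(a),-np.cos(t)]);b=np.radians(yaz);y=np.array([np.cos(b),np.sin(b),0])
    return Ro.from_matrix(np.stack([np.cross(y,z),y,z],1))
def need(P,R):
    o=bot.get_obs();C=Ro.from_euler("xyz",o["tcp_rot"],degrees=True)
    print("q",np.round(o["q"],1),"pos",np.round(o["ee_pos"],4),"rot",np.round(o["tcp_rot"],1),"open",round(o["opening"],4),"t",round(o["time"],2),"F",np.round(o["wrist_force"],1))
    print("shift mm (now axes)",np.round(C.inv().apply(np.array(P)-o["ee_pos"])*1000,1))
    print("rotvec deg",np.round((C.inv()*R).as_rotvec(degrees=True),1))
    print("shift mm (after turn)",np.round(R.inv().apply(np.array(P)-o["ee_pos"])*1000,1))
E
python3 -m inch '[[[100,0,0,0,0,0,10],[100,-30,-42,0,0,0,0],[100,-30,-42,0,0,0,0],[100,-30,-42,0,0,0,0],[100,-30,-42,0,0,0,0],[100,-30,-42,0,0,0,0],[100,-30,-42,0,0,0,0],[100,-30,-42,0,0,0,0]]]'
python3 - <<'E'
from fit import *
from go import *
c=viewer.camera("top");m=np.zeros((400,640),np.uint8)
cv2.fillPoly(m,[np.array([[351,203],[377,204],[377,225],[349,222]])],1)
lay=lambda p:cyl(p[0],p[1],.06,[np.sin(p[2]),-np.cos(p[2]),0])
r=fit(lay,[(c,m.astype(float))],[.48,-.2,0],[.01,.01,.2]);print(r.x,r.fun)
need([.48,-.2,.25],toolR(-97,30,-7))
E
```

```text
time: 2.25
ee_pos: [0.2095, 0.1732, 0.2314]
tcp_rot: [179.9, 0.0, 154.7]
wrist_force: [1.1, 0.3, 0.2]
opening: 0.0852
grasp_force: 0.0
[ 0.48136557 -0.2004914  -0.13359459] 0.10932732171854453
q [ 3.890e+01 -3.300e+01 -2.040e+01  1.027e+02 -1.000e-01  6.450e+01] pos [0.2099 0.1688 0.232 ] rot [-1.800e+02  1.000e-01  1.544e+02] open 0.0852 t 2.3 F [2.1 0.6 3. ]
shift mm (now axes) [-402.8 -216.2  -17.2]
rotvec deg [ 18.7 -25.9  69.7]
shift mm (after turn) [-297.5  313.   151. ]
```

```bash
python3 -m inch '[[[100,-56,-28,0,0,0,0],[100,-56,-28,0,0,0,0],[100,0,0,0,0,0,-10],[100,0,0,0,0,0,-10],[100,0,0,0,0,0,-10],[100,0,0,0,0,0,-10],[100,0,0,0,0,0,-10],[100,0,0,0,0,0,-10]]]'
python3 -m inch '[[[100,0,0,0,0,0,-10],[100,0,0,0,0,0,-10],[100,0,0,0,0,0,-10],[100,0,0,0,0,0,-10],[100,0,0,0,0,0,-10],[100,0,0,0,10,0,0],[100,0,0,0,10,0,0],[100,0,0,0,10,0,0]]]' >/dev/null
python3 - <<'E'
from go import *
R=toolR(-97.3,30,172.7);g=np.array([.482,-.199,.062])+.012*np.array([.127,.992,0]);z=R.as_matrix()[:,2]
need(g+.019*z-.12*z,R)
E
```

```text
time: 3.3
ee_pos: [0.2791, 0.0881, 0.2314]
tcp_rot: [-180.0, 0.0, -145.1]
wrist_force: [0.1, -0.4, -0.5]
opening: 0.0852
grasp_force: 0.0
q [ 39.4 -48.5 -30.8  88.5 -20.9 -48.1] pos [0.2988 0.114  0.2421] rot [-152.1   -1.9  -96.5] open 0.085 t 4.3 F [-0.1 -0.9 -0.4]
shift mm (now axes) [ 224.7 -146.1  190.5]
rotvec deg [-27.6  27.8  -6.1]
shift mm (after turn) [ 148.3 -221.5  192.5]
```

The three tilt rows went on the wrong axis, so I'll undo them, move over, and then tilt about y.

```bash
python3 -m inch '[[[100,0,0,0,-10,0,0],[100,0,0,0,-9,0,0],[100,0,0,0,-9,0,0],[100,30,-50,0,0,0,0],[100,30,-50,0,0,0,0],[100,40,-40,0,0,0,0],[100,40,-40,0,0,0,0],[100,40,0,0,0,0,0]]]'>/dev/null
python3 -m inch '[[[100,0,0,0,0,10,0],[100,0,0,0,0,10,0],[100,0,0,0,0,10,0],[100,0,0,0,0,0,0]]]' >/dev/null
python3 - <<'E'
from go import *
R=toolR(-97.3,30,172.7);g=np.array([.482,-.199,.062])+.012*np.array([.127,.992,0]);z=R.as_matrix()[:,2]
need(g+.019*z-.12*z,R)
E
```

```text
q [  8.   -2.1  -0.3 100.7 -30.6 -73.6] pos [ 0.4578 -0.0823  0.2472] rot [179.6 -31.7 -95.9] open 0.0852 t 5.8 F [-0.5 -0.2 -0.6]
shift mm (now axes) [ -7.9 -38.4 109.7]
rotvec deg [-0.3 -1.7  1.2]
shift mm (after turn) [ -5.4 -38.9 109.7]
```

```bash
python3 -m inch '[[[100,-4,-20,30,-0.3,-1.5,1.2],[100,-2,-19,30,0,0,0],[100,0,0,50,0,0,0],[100,0,0,20,0,0,0],[100,0,0,0,0,0,0]]]'
python3 - <<'E'
from go import *
R=toolR(-97.3,30,172.7);g=np.array([.482,-.199,.062])+.012*np.array([.127,.992,0]);z=R.as_matrix()[:,2]
need(g+.019*z,R)
c=viewer.camera("top");d=viewer.camera("side")
im=np.hstack([cv2.resize(c["pixels"][170:250,320:420],(400,320),interpolation=3),cv2.resize(d["pixels"][190:270,260:360],(400,320),interpolation=3)])
cv2.imwrite("pics/c2.png",im[:,:,::-1])
print(proj(c,g),proj(d,g))
E
```

```text
time: 6.42
ee_pos: [0.4881, -0.1499, 0.1331]
tcp_rot: [-179.8, -30.1, -97.7]
wrist_force: [-1.1, 0.3, 0.2]
opening: 0.0858
grasp_force: 0.0
q [ -0.9  -0.2 -10.4  83.5 -29.8 -82.3] pos [ 0.4881 -0.1499  0.1331] rot [-179.8  -30.1  -97.7] open 0.0858 t 6.42 F [-1.1  0.3  0.2]
shift mm (now axes) [-3.2 -0.2 99.3]
rotvec deg [ 0.  -0.1 -0.3]
shift mm (after turn) [-3.1 -0.2 99.3]
[np.float64(358.5462540887212), np.float64(212.76085478412483)] [np.float64(309.6355108988415), np.float64(235.11276309626513)]
```

View pics/c2.png

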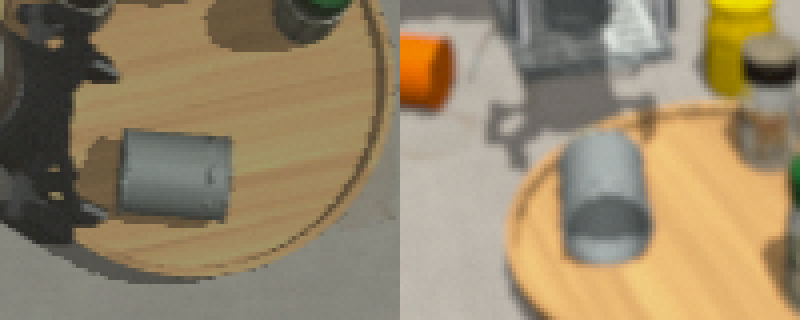

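The fingers straddle the cup evenly, allowing for parallax: tips at crop (115,70) and (105,212), cup rows 130–218. Advancing and then closing gently.

```bash
python3 -m inch '[[[100,-2,0,35,0,0,0],[100,0,0,30,0,0,0],[100,0,0,20,0,0,0],[100,0,0,10,0,0,0],[100,0,0,0,0,0,0]]]' 20
python3 - <<'E'
from go import *
c=viewer.camera("top");d=viewer.camera("side")
im=np.hstack([cv2.resize(c["pixels"][170:250,320:420],(400,320),interpolation=3),cv2.resize(d["pixels"][190:270,260:360],(400,320),interpolation=3)])
cv2.imwrite("pics/c3.png",im[:,:,::-1])
E
```

```text
time: 7.15
ee_pos: [0.4836, -0.1945, 0.0511]
tcp_rot: [-179.7, -30.1, -97.6]
wrist_force: [0.1, 0.2, -0.9]
opening: 0.0852
grasp_force: 0.0
```

View pics/c3.png

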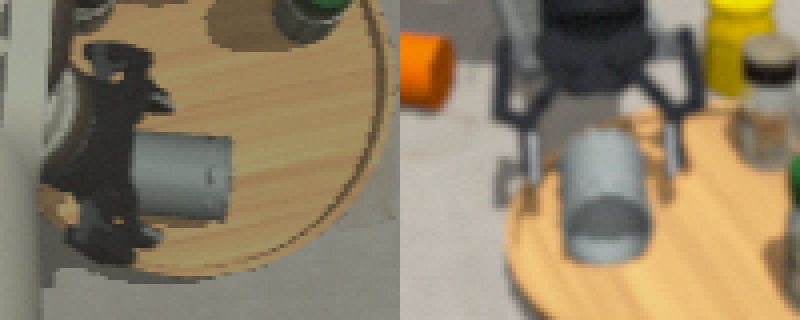

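The fingers stand either side of the cup (side crop columns 533 and 675, cup centre 603), centred, and nothing has been touched. Closing.

```bash
python3 -m inch '[[[85,0,0,0,0,0,0],[78,0,0,0,0,0,0],[75,0,0,0,0,0,0],[72,0,0,0,0,0,0],[70,0,0,0,0,0,0],[66,0,0,0,0,0,0],[60,0,0,0,0,0,0],[55,0,0,0,0,0,0]]]' 20
python3 -m inch '[[[50,0,0,0,0,0,0],[50,0,0,0,0,0,0]]]' 40
```

```text
time: 8.25
ee_pos: [0.4834, -0.1947, 0.0508]
tcp_rot: [-179.7, -30.2, -97.6]
wrist_force: [-0.6, 0.6, 6.4]
opening: 0.0601
grasp_force: 21.4
time: 8.5
ee_pos: [0.4835, -0.1948, 0.051]
tcp_rot: [-179.7, -30.2, -97.6]
wrist_force: [-1.7, 1.5, 7.0]
opening: 0.0594
grasp_force: 41.6
```

```bash
python3 -m inch '[[[50,5,0,-9,0,0,0],[50,10,0,-17,0,0,0],[50,15,0,-26,0,0,0],[50,18,0,-30,0,0,0],[50,18,0,-30,0,0,0],[50,18,0,-30,0,0,0],[50,0,0,0,0,0,0]]]' 40
python3 - <<'E'
from go import *
R=toolR(27,60,117);need([.4,.05,.25],R)
c=viewer.camera("top");d=viewer.camera("side")
im=np.hstack([cv2.resize(c["pixels"][130:250,300:430],(400,370),interpolation=3),cv2.resize(d["pixels"][170:290,270:400],(400,370),interpolation=3)])
cv2.imwrite("pics/c4.png",im[:,:,::-1])
E
```

```text
time: 9.38
ee_pos: [0.4834, -0.1959, 0.2184]
tcp_rot: [-179.5, -30.2, -97.7]
wrist_force: [0.6, -0.0, -0.2]
opening: 0.0596
grasp_force: 43.0
q [ -6.1  -2.1  -2.9  89.6 -30.2 -88.4] pos [ 0.4834 -0.1959  0.2184] rot [-179.5  -30.2  -97.7] open 0.0596 t 9.38 F [ 0.6 -0.  -0.2]
shift mm (now axes) [-185.1  114.4 -145.2]
rotvec deg [ 15.3 -82.2  59.3]
shift mm (after turn) [-46.  257.   16.6]
```

View pics/c4.png

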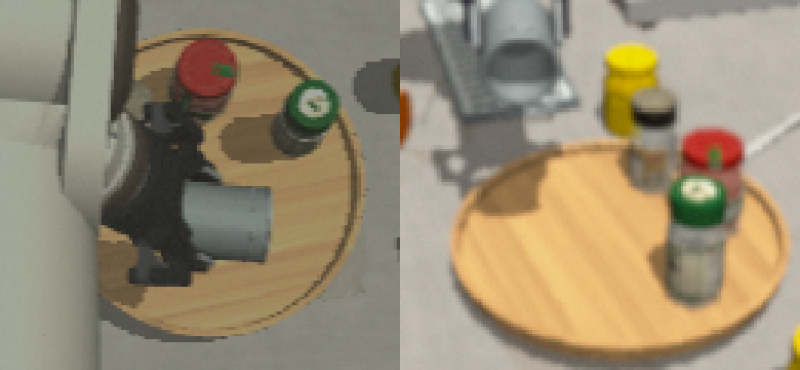

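The cup is held; table and jars are where they were. Moving clear, then turning the mouth down.

```bash
python3 -m inch '[[[50,-18,11,-14,0,0,0],[50,-30,20,-26,0,0,0],[50,-36,23,-32,0,0,0],[50,-36,23,-32,0,0,0],[50,-36,23,-25,0,0,0],[50,-29,14,-16,0,0,0],[50,0,0,0,1.5,-8,5.8],[50,0,0,0,1.5,-8,5.8]]]' 40
python3 -m inch '[[[50,0,0,0,1.5,-8,5.8],[50,0,0,0,1.5,-8,5.8],[50,0,0,0,1.5,-8,5.8],[50,0,0,0,1.5,-8,5.8],[50,0,0,0,1.5,-8,5.8],[50,0,0,0,1.5,-8,5.8],[50,0,0,0,1.5,-8,5.8],[50,0,0,0,0,0,0]]]' 40
python3 - <<'E'
from go import *
R=toolR(27,60,117);need([.5,.26,.2],R)
E
```

```text
time: 10.48
ee_pos: [0.3997, 0.0511, 0.2457]
tcp_rot: [-172.6, -13.2, -108.8]
wrist_force: [-0.1, -1.0, -0.8]
opening: 0.0597
grasp_force: 43.2
time: 11.48
ee_pos: [0.4386, 0.0259, 0.2563]
tcp_rot: [-175.9, 47.3, -142.9]
wrist_force: [-0.3, -0.2, -1.0]
opening: 0.0598
grasp_force: 43.3
q [-17.9 -48.5 -38.2  65.   34.1 -42.1] pos [0.4386 0.0259 0.2563] rot [-175.9   47.3 -142.9] open 0.0598 t 11.47 F [-0.3 -0.2 -1. ]
shift mm (now axes) [-87.6 161.9 166.9]
rotvec deg [  4.1 -12.4   6.5]
shift mm (after turn) [-31.8 180.7 167.5]
```

```bash
python3 -m inch '[[[50,-17,32,33,0,0,0],[50,-17,32,33,0,0,0],[50,-17,32,33,0,0,0],[50,-17,32,33,0,0,0],[50,-17,32,33,0,0,0],[50,0,0,0,2,-6.2,3.2],[50,0,0,0,2,-6.2,3.2],[50,0,0,0,0,0,0]]]' 40
python3 - <<'E'
from go import *
R=toolR(27,60,117);need([.5,.26,.2],R)
c=viewer.camera("top");d=viewer.camera("side")
im=np.hstack([cv2.resize(c["pixels"][150:270,150:280],(400,370),interpolation=3),cv2.resize(d["pixels"][110:230,230:360],(400,370),interpolation=3)])
cv2.imwrite("pics/c5.png",im[:,:,::-1])
E
```

```text
time: 12.48
ee_pos: [0.5107, 0.2604, 0.1988]
tcp_rot: [-180.0, 59.0, -152.2]
wrist_force: [-1.4, -0.1, -1.4]
opening: 0.0597
grasp_force: 43.4
q [ 26.4 -48.5 -54.5  24.9   1.2  -0.7] pos [0.5107 0.2604 0.1988] rot [-180.    59.  -152.2] open 0.0597 t 12.47 F [-1.4 -0.1 -1.4]
shift mm (now axes) [ 4.   4.6 -8.9]
rotvec deg [ 0.7 -1.   0.4]
shift mm (after turn) [ 3.9  4.5 -9. ]
```

View pics/c5.png

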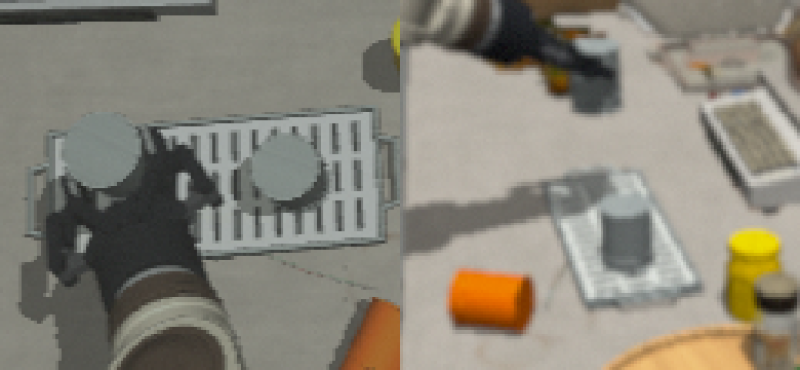

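The cup hangs mouth-down above the tray's left half (top crop (102,150)) and the other cup is untouched at (288,168). Computing the lowering.

Run:
```python
from fit import *
from go import *
Rg=Ro.from_euler("xyz",[-179.7,-30.2,-97.6],degrees=True);pg=np.array([.4835,-.1948,.051])
m=Rg.inv().apply(np.array([.482,-.199,.060])-pg);ax=Rg.inv().apply([np.sin(-.128),-np.cos(-.128),0])
o=bot.get_obs();R=Ro.from_euler("xyz",o["tcp_rot"],degrees=True)
mid=o["ee_pos"]+R.apply(m);a=R.apply(ax);print("mid",mid,"axis",a,"mouth z",mid[2]-.0375)
c=viewer.camera("top");d=viewer.camera("side")
# colour-free check: base centre projection, and axis in side view
for k in(c,d): print(np.round(proj(k,mid-a*.0375),1),np.round(proj(k,mid+a*.0375),1))
print("top base seen",onplane(c,[150+102*130/400,150+150*120/370],mid[2]+.0375))
f=lambda p:cyl(p[0],p[1],p[2],[0,0,1])
for n,px in(("top",(183,202)),("side",(293,132))):
    for th in("cup","other_cup"):
        for q in finder.outline_of(n,th)[:3]: print(n,th,round(q["conf"],2),np.round(q["extent"]))
Rt=toolR(27,60,117)
tgt=np.array([.512,.265,.010+.0375+.003]);need(tgt-Rt.apply(m),Rt)
rot=(R.inv()*Ro.align_vectors([[0,0,-1]],[a])[0]*R).as_rotvec(degrees=True);print("level rotvec",rot)
print("down in tool",R.inv().apply([0,0,-1]))
```

```text
mid [0.50372983 0.25682922 0.19994239] axis [-0.00570307 -0.00584666 -0.99996665] mouth z 0.16244238999267588
[181.5 196.5] [191.1 202.8]
[291.7 122.6] [293.  142.7]
top base seen [0.49855886 0.25275249 0.23744239]
top cup 0.88 [278. 263.  33.  35.]
top cup 0.57 [185. 199.  29.  31.]
top other_cup 0.81 [247. 205.  23.  26.]
side cup 0.93 [259. 206.  30.  21.]
side cup 0.5 [293. 136.  17.  28.]
side other_cup 0.98 [303. 184.  20.  26.]
q [ 26.2 -48.5 -54.2  24.9   1.3  -0.7] pos [0.513  0.2596 0.2049] rot [ 179.9   59.5 -152.4] open 0.0597 t 12.88 F [-0.9 -0.6 -0.7]
shift mm (now axes) [123.8   4.2  85.3]
rotvec deg [ 0.6 -0.5  0.3]
shift mm (after turn) [124.6   4.4  84.2]
level rotvec [-0.07317877 -0.44528335  0.12394906]
down in tool [8.60331651e-01 5.01022010e-04 5.09734439e-01]
```

```bash
python3 -m inch '[[[50,20,1,14,0.6,-0.5,0.3],[50,28,1,19,0,0,0],[50,28,1,19,0,0,0],[50,20,1,14,0,0,0],[50,8,0,5,0,0,0],[50,0,0,0,0,0,0],[50,0,0,0,0,0,0]]]' 40
python3 - <<'E'
from fit import *
from go import *
Rg=Ro.from_euler("xyz",[-179.7,-30.2,-97.6],degrees=True);pg=np.array([.4835,-.1948,.051])
m=Rg.inv().apply(np.array([.482,-.199,.060])-pg);ax=Rg.inv().apply([np.sin(-.128),-np.cos(-.128),0])
o=bot.get_obs();R=Ro.from_euler("xyz",o["tcp_rot"],degrees=True)
mid=o["ee_pos"]+R.apply(m);a=R.apply(ax);print("mid",mid,"axis",a,"mouth z",mid[2]-.0375)
Rt=toolR(27,60,117)
tgt=np.array([.512,.265,.010+.0375+.003]);need(tgt-Rt.apply(m),Rt)
c=viewer.camera("top");d=viewer.camera("side")
for k in(c,d): print(np.round(proj(k,mid-a*.0375),1),np.round(proj(k,mid+a*.0375),1))
im=np.hstack([cv2.resize(c["pixels"][160:250,150:290],(400,257),interpolation=3),cv2.resize(d["pixels"][140:220,250:340],(400,356),interpolation=3)[:257]])
cv2.imwrite("pics/c6.png",im[:,:,::-1])
E
```

```text
time: 13.75
ee_pos: [0.5196, 0.2677, 0.08]
tcp_rot: [180.0, 60.1, -153.0]
wrist_force: [0.2, 0.2, -0.5]
opening: 0.0592
grasp_force: 43.4
mid [0.5111452  0.26447427 0.07556844] axis [ 4.73867647e-03  4.08772983e-04 -9.99988689e-01] mouth z 0.03806843847014834
q [ 27.5 -40.7 -65.4   5.2  -0.4   0.2] pos [0.5196 0.2677 0.08  ] rot [ 180.    60.1 -153. ] open 0.0592 t 13.75 F [ 0.2  0.2 -0.5]
shift mm (now axes) [21.2  0.1 13.4]
rotvec deg [ 0.   0.1 -0. ]
shift mm (after turn) [21.2  0.1 13.4]
[193.8 203.8] [201.6 208.7]
[295.5 154.2] [296.8 172.3]
```

View pics/c6.png

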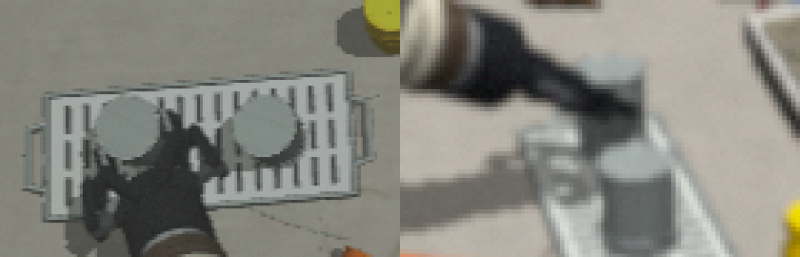

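The cup hangs upright over the left half of the tray (crop (128,128)), the other cup is at (265,130), with clearance between them. J3 is near its stop, so I'll swing the hand 30° about the vertical to move the wrist farther out.

```bash
python3 -m inch '[[[50,0,0,0,8.66,0,5],[50,0,0,0,8.66,0,5],[50,0,0,0,8.66,0,5],[50,0,0,0,0,0,0]]]' 40
cat > st.py <<'E'
from go import *
Rg=Ro.from_euler("xyz",[-179.7,-30.2,-97.6],degrees=True);pg=np.array([.4835,-.1948,.051])
m=Rg.inv().apply(np.array([.482,-.199,.060])-pg);ax=Rg.inv().apply([np.sin(-.128),-np.cos(-.128),0])
o=bot.get_obs();R=Ro.from_euler("xyz",o["tcp_rot"],degrees=True)
mid=o["ee_pos"]+R.apply(m);a=R.apply(ax);print("mid",mid,"axis",a,"mouth z",mid[2]-.0375)
Rt=toolR(-3,60,87)
tgt=np.array([.512,.265,.010+.0375+.002]);need(tgt-Rt.apply(m),Rt)
E
python3 st.py
```

```text
time: 14.35
ee_pos: [0.5189, 0.2702, 0.0786]
tcp_rot: [-179.9, 59.9, 177.3]
wrist_force: [-0.0, -0.3, -0.8]
opening: 0.0599
grasp_force: 43.4
mid [0.5099776  0.27151271 0.07422985] axis [ 0.00182658 -0.0029241  -0.99999406] mouth z 0.03672985017559224
q [ 46.  -26.5 -55.4  12.5 -40.6  29.8] pos [0.5189 0.2702 0.0786] rot [-179.9   59.9  177.3] open 0.0599 t 14.35 F [-0.  -0.3 -0.8]
shift mm (now axes) [20.2 -6.4 14.4]
rotvec deg [ 0.1 -0.1  0.1]
shift mm (after turn) [20.2 -6.4 14.4]
```

```bash
python3 -m inch '[[[50,7,-2,4,0,0,0],[50,7,-2,4,0,0,0],[50,3.5,0,2,0,0,0],[50,0,0,0,0,0,0],[50,0,0,0,0,0,0]]]' 40; python3 st.py
python3 -m inch '[[[50,1.7,0,1,0,0,0],[50,0,0,0,0,0,0]]]' 40
python3 -m inch '[[[50,1.7,0,1,0,0,0],[50,0,0,0,0,0,0]]]' 40; python3 st.py
```

```text
time: 14.98
ee_pos: [0.5188, 0.2634, 0.0583]
tcp_rot: [180.0, 60.0, 177.0]
wrist_force: [0.3, 0.4, -0.7]
opening: 0.0594
grasp_force: 43.4
mid [0.50985663 0.26480779 0.05388756] axis [ 0.00260911 -0.00207717 -0.99999444] mouth z 0.016387562026729446
q [ 45.4 -25.4 -57.3   9.1 -40.4  29.4] pos [0.5188 0.2634 0.0583] rot [180.  60. 177.] open 0.0594 t 14.97 F [ 0.3  0.4 -0.7]
shift mm (now axes) [2.7 0.3 4. ]
rotvec deg [-0. -0. -0.]
shift mm (after turn) [2.7 0.3 4. ]
time: 15.22
ee_pos: [0.5186, 0.2636, 0.0558]
tcp_rot: [-179.9, 59.9, 177.1]
wrist_force: [0.0, -0.1, -0.8]
opening: 0.0591
grasp_force: 43.4
time: 15.48
ee_pos: [0.5186, 0.2636, 0.0539]
tcp_rot: [-180.0, 59.9, 177.0]
wrist_force: [0.6, -0.0, -0.2]
opening: 0.0588
grasp_force: 43.4
mid [0.50969672 0.26500204 0.04953656] axis [ 0.0022554  -0.00244891 -0.99999446] mouth z 0.012036564573273442
q [ 45.4 -24.9 -57.6   8.5 -40.4  29.5] pos [0.5186 0.2636 0.0539] rot [-180.    59.9  177. ] open 0.0588 t 15.47 F [ 0.6 -0.  -0.2]
shift mm (now axes) [-1.1  0.1  2. ]
rotvec deg [-0.  -0.1  0. ]
shift mm (after turn) [-1.1  0.1  2. ]
```

```bash
for i in 1; do
python3 -m inch '[[[50,1.3,0,0.75,0,0,0],[50,0,0,0,0,0,0]]]' 30 | sed -n '2p;4p'; done
python3 -m inch '[[[50,1.3,0,0.75,0,0,0],[50,0,0,0,0,0,0]]]' 30 | sed -n '2p;4p'
python3 -c "
from h import *
c=viewer.camera('top');d=viewer.camera('side')
im=np.hstack([cv2.resize(c['pixels'][160:250,150:290],(400,257),interpolation=3),cv2.resize(d['pixels'][140:220,250:340],(400,356),interpolation=3)[:257]])
cv2.imwrite('pics/c7.png',im[:,:,::-1])"
```

```text
ee_pos: [0.5192, 0.2636, 0.0537]
wrist_force: [-2.5, -2.6, 5.7]
ee_pos: [0.5198, 0.2638, 0.0536]
wrist_force: [-2.5, -3.2, 9.0]
```

View pics/c7.png

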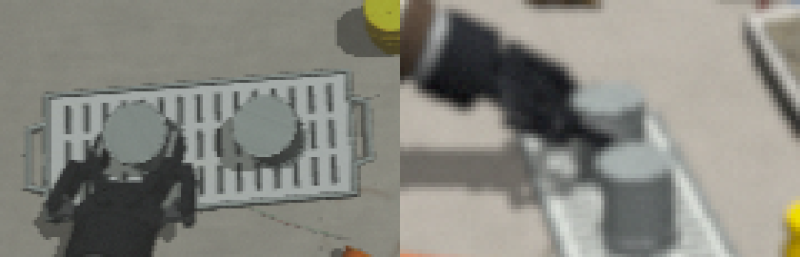

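The cup has touched down upright inside the tray (wrist force +9 N; crop (138,133), beside the other cup at (265,130)). Releasing slowly and backing off.

```bash
python3 -m inch '[[[69,0,0,0,0,0,0],[72,0,0,0,0,0,0],[76,0,0,0,0,0,0],[82,0,0,0,0,0,0],[90,0,0,0,0,0,0],[90,0,0,0,0,0,0]]]' 20
python3 -m inch '[[[90,0,0,-10,0,0,0],[90,0,0,-20,0,0,0],[90,0,0,-30,0,0,0],[90,0,0,-30,0,0,0],[90,-20,0,-10,0,0,0],[90,-20,0,0,0,0,0],[90,0,0,0,0,0,0]]]'
python3 - <<'E'
from fit import *
C={n:viewer.camera(n) for n in("top","side")}
st=lambda p:cyl(p[0],p[1],.0475,[0,0,1])
for n in C:
    for th in("cup","other_cup"):
        for q in finder.outline_of(n,th)[:3]:
            print(n,th,round(q["conf"],2),np.round(q["extent"]))
    for th in("green_jar","brown_jar","red_jar"):
        for q in finder.mark_of(n,th)[:3]: print(n,th,round(q["conf"],2),np.round(onplane(C[n],q["position"],.03),3))
c,d=C["top"],C["side"]
im=np.hstack([cv2.resize(c['pixels'][130:250,150:420],(540,240),interpolation=3),cv2.resize(d['pixels'][140:290,260:400],(257,275),interpolation=3)[:240]])
cv2.imwrite('pics/c8.png',im[:,:,::-1])
E
```

```text
time: 16.82
ee_pos: [0.5186, 0.2635, 0.0508]
tcp_rot: [-179.9, 59.9, 177.1]
wrist_force: [0.1, 0.9, -0.3]
opening: 0.0766
grasp_force: 0.0
time: 17.7
ee_pos: [0.4531, 0.2672, 0.1376]
tcp_rot: [179.8, 60.0, 176.7]
wrist_force: [-1.1, -0.5, -0.4]
opening: 0.077
grasp_force: 0.0
top cup 0.92 [277. 264.  33.  36.]
top cup 0.84 [200. 209.  26.  28.]
top other_cup 0.87 [245. 206.  25.  24.]
top other_cup 0.35 [199. 209.  27.  26.]
top green_jar 0.95 [ 0.597 -0.302  0.03 ]
top brown_jar 0.59 [ 0.607 -0.14   0.03 ]
top red_jar 0.91 [0.619 0.006 0.03 ]
top red_jar 0.63 [ 0.644 -0.208  0.03 ]
top red_jar 0.34 [ 0.599 -0.297  0.03 ]
side cup 0.73 [296. 171.  16.  24.]
side cup 0.73 [261. 205.  32.  24.]
side other_cup 0.82 [303. 186.  19.  27.]
side green_jar 0.63 [ 0.607 -0.307  0.03 ]
side brown_jar 0.56 [ 0.616 -0.157  0.03 ]
side red_jar 0.82 [ 0.654 -0.2    0.03 ]
side red_jar 0.81 [ 0.645 -0.469  0.03 ]
side red_jar 0.8 [ 0.621 -0.049  0.03 ]
```

View pics/c8.png

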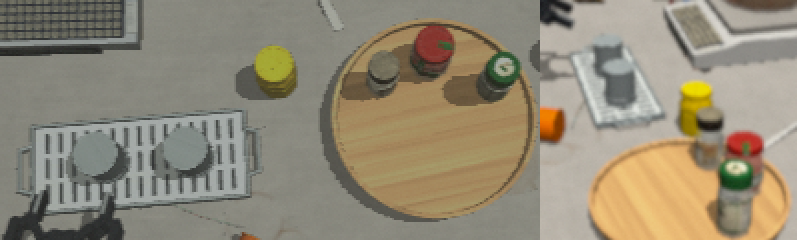

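The cup stands mouth-down in the tray at (97,157), beside the other cup at (183,150). The jars are unchanged and the hand is clear.

```bash
python3 -c "
from workcell import bot
print(bot.job_done())"
```

```text
the job is handed in; nothing more can be done
None
```

The steel cup now stands mouth-down in the draining tray beside the other cup, the jars and turntable look unmoved in the last pictures, and the job is handed in at about 18 s; the system returned no verdict.

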